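# Work a seized cross-bar pin out of a die block

## Task

The steel pin with the flat cross bar is seized in the die block that sits in the fixture nest; a straight pull would only lift the whole block out. Grip its bar and work it loose, twisting it to and fro (left and right by some 20 degrees from where it stood, several times) while you pull gently upwards; keep the block seated in the nest, then put the pin into the empty open parts box: lower it in and let go there, do not drop it from above the rim. Leave the spare block with the round-headed pin alone.

Things in the scene. Friction and masses are not known exactly. Their poses are not given: they have to be found in the camera images.
- pin: The seized bright steel pin, 72 mm long, 0.22 kg. Origin: centre of its lower end, 30 mm deep in the block's hole at the start; z up, axes as the block's at the start. Tail 15 mm thick (z 0 to 21), shank 18 mm thick (21 to 52), on top a flat cross bar 56 mm long (x), 14 mm thick (y), 22 mm high (z 50 to 72, middle 61): grip it across the 14 mm with 60 N or more.
- pin_bar_end (a point): End of the cross bar, 28 mm out on the pin's +x, 61 mm above its lower end; shows the turn. Straight pull: 40 to 60 N, more than the block weighs, so the block comes along. Turning takes 0.5 N m; while it turns little pull is needed: rise 1 to 2 mm during each swing from side to side (40 degrees). About 8 mm up it is free and lifts straight out.
- block: Die block with the seized pin: dark steel, 90 (x) by 75 (y) by 45 mm, 2.4 kg, loose in a 12 mm deep pocket (1.5 mm play) of the nest, an aluminium plate 150 by 135 mm fixed to the bench, which keeps it from turning. Origin: centre of its underside, 10 mm above the bench when seated, top 55 mm, pin's bar middle 86 mm; z up. Hole in its middle 20 mm wide, 30 mm deep.
- parts_box: Empty open parts box of grey plastic, loose on the bench, 0.9 kg, 190 (x) by 150 (y) by 45 mm high outside, walls and floor 4 mm thick. Origin: centre of its underside on the bench; z up.
- spare_block: Bystander: a like dark steel block, 90 by 75 by 45 mm, straight on the bench without a nest, 2.6 kg with the steel pin fast in it, which has a round head 34 mm in diameter, top 87 mm above the bench. Origin: centre of the block's underside; z up. Not to be touched.

How it is judged:
On the way, in this order (a step that is already met when the one before it is completed fails the run):
1. the pin, still in the block, is turned at least 8 degrees anticlockwise (seen from above) from its start (y of pin_bar_end in the frame of block above 0.004 m and z of pin in the frame of block below 0.045 m), for 0.05 s.
2. then, still in the block, at least 8 degrees clockwise from its start (y of pin_bar_end in the frame of block below -0.004 m and z of pin in the frame of block below 0.045 m), for 0.05 s.
3. the pin is drawn clear of the block (z of pin in the frame of block above 0.05 m), for 0.1 s.
4. the pin, still held, has its lower end lowered below the rim of the parts box (x of pin in the frame of parts_box between -0.091 and 0.091 m and y of pin in the frame of parts_box between -0.071 and 0.071 m and z of pin in the frame of parts_box below 0.04 m and contact force between the fingers and pin above 1 N), for 0.1 s.
At the end, for the whole second after the job is handed in: The pin is at rest inside the parts box, standing, leaning or lying, with its lower end within the walls and below the rim; the box stands level; the block is seated in the nest (not raised more than 4 mm), and the spare block is within 15 mm of where it stood (x of pin in the frame of parts_box between -0.091 and 0.091 m and y of pin in the frame of parts_box between -0.071 and 0.071 m and z of pin in the frame of parts_box below 0.045 m and linear speed of pin below 0.03 m/s and height (world z) of block below 0.014 m and distance of spare_block from where it was at the start of the episode below 0.015 m and angle between parts_box's own z axis and vertical below 0.1 rad); the robot touches nothing.
It fails at once if the block is raised more than 10 mm from its seat (height (world z) of block above 0.02 m).
It fails at once if the spare block is shifted by more than 15 mm (distance of spare_block from where it was at the start of the episode above 0.015 m).
It also fails if it takes over 58 s, if anything falls off the work surface, if the arm or the gripper's body presses on something with over 40 N, if the wrist force passes 120 N, or if a joint passes its speed limit or range.

## Robot

A 7-joint arm with a two-finger parallel gripper is mounted at the origin on the work surface. World frame = base frame: x ahead of the robot, y to its left, z up, the work surface at z = 0. Lengths are in m, angles in rad, forces in N, time in s.
With the tool pointing down it reaches from about 0.425 to 1.025 m from the base axis. Payload 3.6 kg.
Tool frame: the origin (TCP) lies midway between the tips of the shut fingers; the grasp point (between the pads) lies 19 mm behind it (arm.grip_depth is the distance from the TCP to the grasp point, in m); z points along the fingers, y is the line along which they close (so a half turn about z gives the same grasp; the last joint's range is limited). The gripper opens to 85 mm and grips with 20 to 120 N. Pads are 22 mm wide; open, the fingers measure 114 mm over their backs; the gripper's body (76 mm by 85 mm) begins 54 mm behind the grasp point. The pads swing forward as they close: fully open they stand 13 mm farther back than shut.
Start: joints at [-1.333, 0.591, 0.048, 1.609, -0.033, 0.943, -0.034], TCP at [0.236, 0.685, 0.231] pointing down, gripper open.
Joint ranges: [-2.69, 2.69], [-0.47, 2.24], [-1.27, 1.36], [0.19, 2.51], [-1.53, 4.68], [0.08, 2.07], [-3.09, 3.09]. Speed limits (rad/s): [2.57, 2.57, 3.14, 3.14, 3.14, 3.14, 3.14].

## Interface

Orientations are given as a unit quaternion [w, x, y, z].
In Python, from bench import arm gives the robot as it stands.
- The arm moves only by the tool carry_out, never from a script. Its argument "moves" is a list of rows, each an object with "linear": the shift along the tool's x, y, z in fractions of the full range, 1 being 400 mm, a list of three; "turn": the turn about the tool's z in shares of 180 degrees (1.0 is 180 degrees); "jaw": the finger opening in mm, from 0 to 85.4. In form: [{"linear": [x, y, z], "turn": turn, "jaw": jaw}, ...]. A call has 1 to 5 rows; each row is the pose to reach, as a shift and turn from the pose commanded when the call began, along the tool's axes at that moment; what a row does not reach only later rows make up. A row lasts 1/8 s, in which the tool goes at most 62.5 mm and 10.7 degrees, less where a joint would pass 70% of its speed; a pose out of reach is approached as far as the arm can. A shift or turn number past 1, either way, is cut back to 1. A call with a gripper value outside its range is refused whole. The fingers move at their own pace and stop on an object; the grip force is fixed at half the most. Time passes only in rows, so rows that repeat a pose let the fingers close. It gives the time, the measured TCP pose, the force, the opening and the grip force at its end, in the units of the state.
- arm.sense(): the state, without advancing time (a new reading comes with each control period).
- arm.grab_frame(name): name is "scene" or "side" or "wrist"; returns (picture, depth): 420x560x3 uint8, red, green, blue; 420x560 float32, m along the optical axis (not along the pixel's ray), 0 where there is no reading.
- arm.get_calibration(name): a dict with "intrinsics" (3x3 intrinsics, pixels), "D" ([k1, k2, p1, p2, k3] as OpenCV has them; the pictures are not rectified), "rvec" (rotation vector, rad) and "tvec" (3), from world to camera coordinates, as OpenCV has them. Camera axes: x right, y down, z forward; pixel columns grow to the right and rows downward; lengths in m; the calibration is good to about 2 mm. A picture is of the moment at which its call begins: read the wrist's pose just before it. get_calibration takes no time and is no camera call; for the wrist camera it gives the pose at the moment of the call.
- arm.close_job(): hands the job in; it is judged then, once.
Trained networks look in the newest picture that a camera, given by its name, has taken for a name from the list of things; names that differ only in an ending like _2 or _b are one class to them, and where a whole thing is asked for, a point or a joint stands for the part that bears it (a point fixed in the world has none). Each returns a list of dicts, best first, with "p" (0 to 1); they miss things now and then, are a little off and sometimes report something else, mostly with a low value. They report only what shows in the picture. A call takes as long as a camera call.
- arm.recognise(camera, target): "at" ([x, y, z] in m, in world coordinates, good to about 4 mm: the middle of the surface that is visible of it).
- arm.outline_of(camera, target): "mask" (420x560 bool, what is visible of it).
The state is a dict: "clock": time; "q": joint angles; "joint_velocities": joint speeds; "joint_torque": joint torques, N m; "eef_pos": TCP position; "tcp_rot": TCP orientation; "contact_force": force on the tool from outside, world axes, zero at the start; "wrist_torque": the same for the moment, N m; "width": finger opening in m; "finger_force": force on a finger pad.
Only numpy, scipy, OpenCV 4.12 (cv2) and the standard library are available. Lean on these libraries where they do the work, as an engineer would, in place of code of your own. Each camera call takes 0.05 s, during which the arm holds its last target. There are 200 camera calls.

## Working session

There is one attempt and no reset: what is moved stays moved. The work goes in short steps, Python scripts to look and compute and a tool call to move; the robot and the scene stay as the last step left them, time stands still between calls to the robot, and variables do not carry over. Pictures are saved under pics/ and viewed, at most 10 in all, crops included, and the job is handed in when it is done.

Besides the shell and the picture viewer there is one more tool, called after ">>>" as name(argument=value, ...), one argument or row to a line, values as JSON. carry_out: Moves the arm, as the interface text tells. Its arguments: {"type":"object","properties":{"moves":{"type":"array","items":{"type":"object","properties":{"linear":{"type":"array","items":{"type":"number"}},"turn":{"type":"number"},"jaw":{"type":"number"}}}}},"required":["moves"]}

```bash
mkdir -p pics; cat > h.py <<'E'
import numpy as np, cv2
from bench import arm
from scipy.spatial.transform import Rotation as R
def rot(s):
    q=s["tcp_rot"]; return R.from_quat([q[1],q[2],q[3],q[0]]).as_matrix()
def cloud(name,depth,c=None):
    c=c or arm.get_calibration(name)
    K=np.array(c["intrinsics"],float);D=np.array(c["D"],float)
    h,w=depth.shape;u,v=np.meshgrid(np.arange(w),np.arange(h))
    p=cv2.undistortPoints(np.stack([u,v],-1).reshape(-1,1,2).astype(float),K,D).reshape(h,w,2)
    P=np.concatenate([p*depth[...,None],depth[...,None]],-1)
    Rm=cv2.Rodrigues(np.array(c["rvec"],float))[0]
    W=(P-np.array(c["tvec"],float).reshape(3))@Rm
    W[depth<=0]=np.nan
    return W
E
python3 - <<'E'
from h import *
s=arm.sense();print(s["clock"],s["eef_pos"],rot(s).round(3).tolist(),s["width"])
for n in ("scene","side"):
    im,d=arm.grab_frame(n);cv2.imwrite(f"pics/{n}0.png",im[...,::-1]);W=cloud(n,d)
    for t in ("pin","block","parts_box","spare_block"):
        for r in arm.recognise(n,t)[:2]: print(n,t,np.round(r["at"],3),round(r["p"],2))
        o=arm.outline_of(n,t)
        if o:
            P=W[o[0]["mask"]];P=P[~np.isnan(P[:,0])]
            if t=="parts_box": Q=P[(P[:,2]>.035)&(P[:,2]<.055)]
            elif t=="pin": Q=P[(P[:,2]>.09)&(P[:,2]<.105)]
            else: Q=P[(P[:,2]>.047)&(P[:,2]<.062)]
            print(len(P),len(Q),np.percentile(P,[2,98],axis=0).round(3).tolist())
            if len(Q)>5: print("  rect",cv2.minAreaRect(Q[:,:2].astype(np.float32)*1000))
E
```

```text
0.0 [0.23589276 0.68466804 0.23013386] [[-0.945, 0.326, -0.001], [0.326, 0.945, -0.002], [-0.0, -0.002, -1.0]] 0.08513649072994814
scene pin [0.542 0.298 0.092] 0.6
293 147 [[0.51, 0.283, 0.053], [0.562, 0.308, 0.099]]
  rect ((535.2993774414062, 293.85394287109375), (15.234196662902832, 58.08047866821289), 71.37582397460938)
scene block [0.561 0.304 0.052] 0.77
1407 907 [[0.496, 0.248, 0.019], [0.587, 0.342, 0.057]]
  rect ((534.3869018554688, 294.249267578125), (77.64997863769531, 95.25650024414062), 70.60554504394531)
scene parts_box [ 0.599 -0.32   0.011] 0.76
scene parts_box [0.592 0.024 0.041] 0.72
3514 597 [[0.496, -0.408, -0.0], [0.704, -0.22, 0.044]]
  rect ((597.4330444335938, -315.18365478515625), (196.0474853515625, 153.61041259765625), 17.901744842529297)
scene spare_block [0.594 0.022 0.041] 0.88
1337 42 [[0.53, -0.03, -0.001], [0.633, 0.065, 0.087]]
  rect ((589.9422607421875, 16.137042999267578), (58.55764389038086, 67.06246185302734), 23.7070369720459)
side pin [0.538 0.292 0.084] 0.55
246 112 [[0.51, 0.28, 0.056], [0.563, 0.303, 0.101]]
  rect ((535.9864501953125, 294.4828796386719), (21.469308853149414, 55.462623596191406), 69.69175720214844)
side block [0.534 0.267 0.055] 0.73
792 500 [[0.488, 0.246, 0.023], [0.586, 0.317, 0.06]]
  rect ((536.5534057617188, 291.9920959472656), (81.38269805908203, 91.06877136230469), 72.9736099243164)
side parts_box [0.535 0.27  0.059] 0.71
8633 1322 [[0.498, -0.409, 0.002], [0.698, -0.227, 0.046]]
  rect ((597.5237426757812, -316.1719665527344), (190.34471130371094, 151.5974578857422), 18.049545288085938)
side spare_block [ 0.574 -0.001  0.043] 0.81
1539 281 [[0.525, -0.04, 0.004], [0.629, 0.038, 0.089]]
  rect ((579.25341796875, 9.798110961914062), (89.21585845947266, 76.07154846191406), 30.672115325927734)
```

View pics/scene0.png

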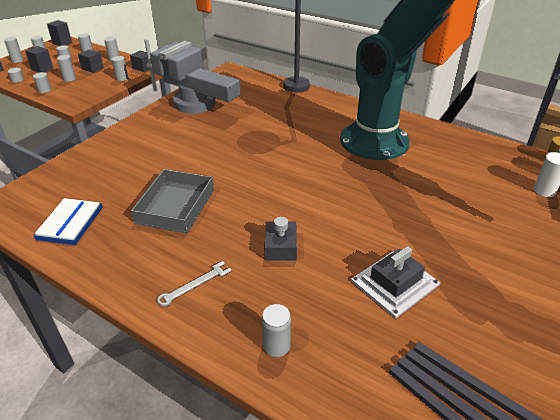

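View pics/side0.png

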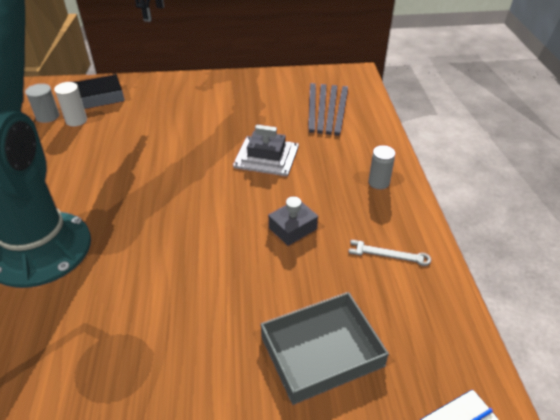

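The scene view shows the nest with the seized pin at about (402,262), the spare at (281,240) and the box at (173,200). The side view agrees. The pin measures (0.536, 0.294) with its bar axis at about -19°, and tool y is already across the bar. The box centre is (0.5975, -0.316).

Units first: shifts go in shares of 400 mm and turns go in shares of 180 degrees. So -250 mm / 400 = -0.625, -200 mm / 400 = -0.5.

>>> carry_out(
  moves=[
    {"linear": [-0.125,-0.0825,0],"turn": 0,"jaw": 85},
    {"linear": [-0.25,-0.165,0],"turn": 0,"jaw": 85},
    {"linear": [-0.375,-0.2475,0],"turn": 0,"jaw": 85},
    {"linear": [-0.5,-0.33,0],"turn": 0,"jaw": 85},
    {"linear": [-0.625,-0.415,0],"turn": 0,"jaw": 85},
  ],
)

```text
clock: 1.52
eef_pos: [0.4197, 0.4457, 0.2316]
tcp_rot: [0.0, 0.165, 0.986, 0.0]
contact_force: [0.5, 0.2, -0.4]
width: 0.085
finger_force: 0.0
```

In the tool's units: -160 mm / 400 = -0.4, -145 mm / 400 = -0.3625.

>>> carry_out(
  moves=[
    {"linear": [-0.125,-0.0825,0],"turn": 0,"jaw": 60},
    {"linear": [-0.25,-0.165,0],"turn": 0,"jaw": 60},
    {"linear": [-0.3625,-0.2375,0.025],"turn": 0,"jaw": 60},
    {"linear": [-0.4,-0.265,0.075],"turn": 0,"jaw": 60},
    {"linear": [-0.4,-0.265,0.075],"turn": 0,"jaw": 60},
  ],
)

```text
clock: 2.15
eef_pos: [0.5354, 0.292, 0.2001]
tcp_rot: [-0.001, 0.167, 0.986, -0.001]
contact_force: [-0.0, 0.8, -0.7]
width: 0.0598
finger_force: 0.0
```

```bash
cat > w.py <<'E'
from h import *
import sys
s=arm.sense();Rm=rot(s);p=np.array(s["eef_pos"])
print(s["clock"],p,Rm.round(3).tolist(),s["width"],np.round(s["contact_force"],1))
c=arm.get_calibration("wrist")
im,d=arm.grab_frame("wrist");cv2.imwrite(f"pics/{sys.argv[1]}.png",im[...,::-1]);W=cloud("wrist",d,c)
for t,lo,hi in (("pin",.088,.11),("block",.048,.062)):
    o=arm.outline_of("wrist",t)
    print(t,[(np.round(r["at"],3),round(r["p"],2)) for r in arm.recognise("wrist",t)[:2]])
    if o:
        P=W[o[0]["mask"]];P=P[~np.isnan(P[:,0])];Q=P[(P[:,2]>lo)&(P[:,2]<hi)]
        print(len(P),len(Q),Q[:,2].mean() if len(Q) else 0)
        if len(Q)>5:
            r=cv2.minAreaRect(Q[:,:2].astype(np.float32)*1000);print(r)
            print("in tool",Rm.T@(np.array([r[0][0]/1000,r[0][1]/1000,.086])-p)*1000)
E
python3 w.py w1
```

```text
2.15 [0.53544801 0.29197469 0.2001389 ] [[-0.944, 0.33, -0.002], [0.33, 0.944, -0.002], [0.001, -0.003, -1.0]] 0.05977882670836533 [-0.   0.8 -0.7]
pin [(array([0.534, 0.294, 0.096]), 0.97)]
1677 1590 0.09701889603989439
((534.9559326171875, 294.1357727050781), (13.777260780334473, 56.13806915283203), 71.23666381835938)
in tool [  1.03455353   2.22697889 114.13400157]
block [(array([0.531, 0.297, 0.054]), 0.75)]
8804 8477 0.05520655887256897
((535.8042602539062, 293.9382019042969), (75.23885345458984, 91.17475891113281), 71.15840148925781)
in tool [  0.16852678   2.32019797 114.13263425]
```

View pics/w1.png

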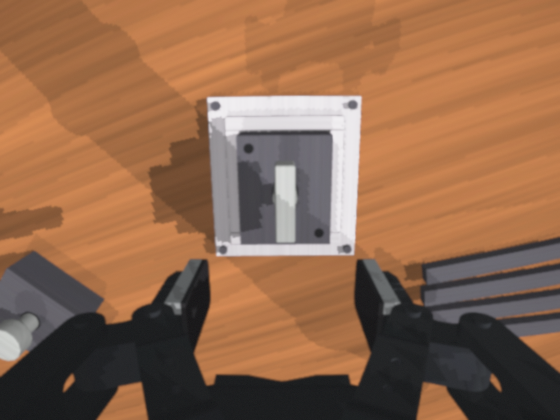

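The wrist view shows the bar at (285,203), centred on the block, so the heights and sizes check out. I'll descend and grip.

In the tool's units: 133 mm / 400 = 0.3325, 115 mm / 400 = 0.2875.

>>> carry_out(
  moves=[
    {"linear": [0,0.005,0.1],"turn": 0,"jaw": 60},
    {"linear": [0,0.005,0.2],"turn": 0,"jaw": 60},
    {"linear": [0,0.005,0.2875],"turn": 0,"jaw": 60},
    {"linear": [0,0.005,0.3325],"turn": 0,"jaw": 60},
    {"linear": [0,0.005,0.3325],"turn": 0,"jaw": 40},
  ],
)

```text
clock: 3.02
eef_pos: [0.5351, 0.2972, 0.0677]
tcp_rot: [-0.001, 0.164, 0.986, -0.0]
contact_force: [-0.3, -0.1, 1.0]
width: 0.0432
finger_force: 0.0
```

>>> carry_out(
  moves=[
    {"linear": [0,0,0],"turn": 0,"jaw": 0},
    {"linear": [0,0,0],"turn": 0,"jaw": 0},
    {"linear": [0,0,0],"turn": 0,"jaw": 0},
    {"linear": [0,0,0],"turn": 0,"jaw": 0},
    {"linear": [0,0,0],"turn": 0,"jaw": 0},
  ],
)

```text
clock: 3.65
eef_pos: [0.5356, 0.2943, 0.07]
tcp_rot: [-0.0, 0.166, 0.986, -0.001]
contact_force: [-2.8, -4.7, 5.2]
width: 0.0141
finger_force: 58.6
```

Gripped at 14.1 mm. First swing is anticlockwise seen from above, which is a negative turn because tool z points down.

In the tool's units: -0.5 mm / 400 = -0.0013, -0.35 rad / 3.1416 = -0.1114.

>>> carry_out(
  moves=[
    {"linear": [0,0,0],"turn": -0.0286,"jaw": 0},
    {"linear": [0,0,0],"turn": -0.0573,"jaw": 0},
    {"linear": [0,0,0],"turn": -0.0859,"jaw": 0},
    {"linear": [0,0,-0.0013],"turn": -0.1114,"jaw": 0},
    {"linear": [0,0,-0.0013],"turn": -0.1114,"jaw": 0},
  ],
)

```text
clock: 4.28
eef_pos: [0.5359, 0.2956, 0.0701]
tcp_rot: [-0.0, -0.008, 1.0, -0.0]
contact_force: [-1.7, -3.3, 5.0]
width: 0.014
finger_force: 58.7
```

```bash
python3 w.py w2
```

```text
4.275 [0.53594684 0.2956131  0.07006522] [[-1.0, -0.016, -0.0], [-0.016, 1.0, -0.001], [0.0, -0.001, -1.0]] 0.01404875827939313 [-1.7 -3.3  5. ]
pin [(array([0.532, 0.298, 0.095]), 0.6)]
6009 5613 0.09689599423702137
((535.80224609375, 295.8909606933594), (14.673539161682129, 56.599395751953125), 89.65392303466797)
in tool [  0.14049795   0.2686367  -15.93497502]
block [(array([0.516, 0.294, 0.054]), 0.94)]
18642 17319 0.05520119941082601
((534.7494506835938, 294.9117126464844), (75.43338775634766, 88.26651000976562), 71.1951675415039)
in tool [  1.20889801  -0.69356166 -15.93425397]
```

The pin turned 18° and the block stayed put. Now the clockwise swing, with a small rise.

In the tool's units: -1.4 mm / 400 = -0.0035, -1 mm / 400 = -0.0025, 0.7 rad / 3.1416 = 0.2228.

>>> carry_out(
  moves=[
    {"linear": [0,0,-0.0005],"turn": 0.0541,"jaw": 0},
    {"linear": [0,0,-0.0015],"turn": 0.1082,"jaw": 0},
    {"linear": [0,0,-0.0025],"turn": 0.1623,"jaw": 0},
    {"linear": [0,0,-0.0035],"turn": 0.2165,"jaw": 0},
    {"linear": [0,0,-0.0035],"turn": 0.2228,"jaw": 0},
  ],
)

```text
clock: 5.15
eef_pos: [0.5359, 0.2955, 0.0702]
tcp_rot: [0.0, 0.334, 0.942, -0.001]
contact_force: [0.5, -3.7, -1.4]
width: 0.0142
finger_force: 58.6
```

```bash
python3 w.py w3
```

```text
5.15 [0.53588626 0.29549576 0.07020186] [[-0.777, 0.63, 0.0], [0.63, 0.777, -0.002], [-0.002, -0.001, -1.0]] 0.014151462194052335 [ 0.5 -3.7 -1.4]
pin [(array([0.534, 0.301, 0.096]), 0.82)]
5888 5567 0.09699945406580494
((536.094970703125, 296.51556396484375), (14.26552963256836, 57.196990966796875), 51.9561882019043)
in tool [  0.45558698   0.90076565 -15.80018807]
block []
18179 16892 0.055237179861493214
((535.0227661132812, 294.3537902832031), (75.44071197509766, 89.11815643310547), 71.27721405029297)
in tool [ -0.07364582  -1.45354593 -15.79597432]
```

In the tool's units: -2 mm / 400 = -0.005, -1.5 mm / 400 = -0.0038, -0.7 rad / 3.1416 = -0.2228.

>>> carry_out(
  moves=[
    {"linear": [0,0,-0.0013],"turn": -0.0541,"jaw": 0},
    {"linear": [0,0,-0.0025],"turn": -0.1082,"jaw": 0},
    {"linear": [0,0,-0.0038],"turn": -0.1623,"jaw": 0},
    {"linear": [0,0,-0.005],"turn": -0.2165,"jaw": 0},
    {"linear": [0,0,-0.005],"turn": -0.2228,"jaw": 0},
  ],
)

```text
clock: 6.02
eef_pos: [0.5355, 0.2961, 0.071]
tcp_rot: [-0.001, -0.009, 1.0, 0.0]
contact_force: [1.7, -2.5, -12.9]
width: 0.014
finger_force: 58.6
```

In the tool's units: -2 mm / 400 = -0.005, -1.5 mm / 400 = -0.0038, 0.7 rad / 3.1416 = 0.2228.

>>> carry_out(
  moves=[
    {"linear": [0,0,-0.0013],"turn": 0.0541,"jaw": 0},
    {"linear": [0,0,-0.0025],"turn": 0.1082,"jaw": 0},
    {"linear": [0,0,-0.0038],"turn": 0.1623,"jaw": 0},
    {"linear": [0,0,-0.005],"turn": 0.2165,"jaw": 0},
    {"linear": [0,0,-0.005],"turn": 0.2228,"jaw": 0},
  ],
)

```text
clock: 6.65
eef_pos: [0.5349, 0.2966, 0.0728]
tcp_rot: [-0.0, 0.334, 0.942, -0.001]
contact_force: [2.0, -2.5, -15.4]
width: 0.014
finger_force: 58.7
```

```bash
python3 w.py w4
```

```text
6.65 [0.53490378 0.29655353 0.07284891] [[-0.776, 0.63, -0.001], [0.63, 0.776, -0.001], [0.0, -0.002, -1.0]] 0.014005349526172493 [  2.   -2.5 -15.4]
pin [(array([0.53 , 0.302, 0.1  ]), 0.76)]
5980 5716 0.09930359181976554
((534.4360961914062, 297.8511962890625), (14.372734069824219, 56.547428131103516), 51.61530303955078)
in tool [  1.18217882   0.6882858  -13.15228334]
block [(array([0.517, 0.309, 0.055]), 0.95)]
17846 16454 0.05523256456444715
((534.8698120117188, 294.9818115234375), (75.57839965820312, 89.87991333007812), 69.93923950195312)
in tool [ -0.96279565  -1.26633719 -13.14884157]
```

The pin is up about 2.5 mm, the block is still seated (top 55.2 mm) and the pull is 15 N. Continuing.

In the tool's units: -1.7 mm / 400 = -0.0043, -1.3 mm / 400 = -0.0033, -0.7 rad / 3.1416 = -0.2228.

>>> carry_out(
  moves=[
    {"linear": [0,0,-0.001],"turn": -0.0541,"jaw": 0},
    {"linear": [0,0,-0.0023],"turn": -0.1082,"jaw": 0},
    {"linear": [0,0,-0.0033],"turn": -0.1623,"jaw": 0},
    {"linear": [0,0,-0.0043],"turn": -0.2165,"jaw": 0},
    {"linear": [0,0,-0.0043],"turn": -0.2228,"jaw": 0},
  ],
)

```text
clock: 7.52
eef_pos: [0.5361, 0.2971, 0.0773]
tcp_rot: [0.0, -0.009, 1.0, 0.001]
contact_force: [-1.9, -3.0, -5.1]
width: 0.0139
finger_force: 60.6
```

In the tool's units: -1.7 mm / 400 = -0.0043, -1.3 mm / 400 = -0.0033, 0.7 rad / 3.1416 = 0.2228.

>>> carry_out(
  moves=[
    {"linear": [0,0,-0.001],"turn": 0.0541,"jaw": 0},
    {"linear": [0,0,-0.0023],"turn": 0.1082,"jaw": 0},
    {"linear": [0,0,-0.0033],"turn": 0.1623,"jaw": 0},
    {"linear": [0,0,-0.0043],"turn": 0.2165,"jaw": 0},
    {"linear": [0,0,-0.0043],"turn": 0.2228,"jaw": 0},
  ],
)

```text
clock: 8.15
eef_pos: [0.5364, 0.2978, 0.0792]
tcp_rot: [0.001, 0.334, 0.942, 0.001]
contact_force: [-1.3, -1.3, 0.7]
width: 0.0141
finger_force: 61.1
```

In the tool's units: -1.7 mm / 400 = -0.0043, -1.3 mm / 400 = -0.0033, -0.7 rad / 3.1416 = -0.2228.

>>> carry_out(
  moves=[
    {"linear": [0,0,-0.001],"turn": -0.0541,"jaw": 0},
    {"linear": [0,0,-0.0023],"turn": -0.1082,"jaw": 0},
    {"linear": [0,0,-0.0033],"turn": -0.1623,"jaw": 0},
    {"linear": [0,0,-0.0043],"turn": -0.2165,"jaw": 0},
    {"linear": [0,0,-0.0043],"turn": -0.2228,"jaw": 0},
  ],
)

```text
clock: 8.78
eef_pos: [0.537, 0.2979, 0.0805]
tcp_rot: [0.001, -0.009, 1.0, 0.001]
contact_force: [-0.0, -0.4, -2.3]
width: 0.014
finger_force: 60.9
```

```bash
python3 w.py w5
```

```text
8.775 [0.53704469 0.29791818 0.08054074] [[-1.0, -0.018, 0.002], [-0.018, 1.0, 0.003], [-0.002, 0.003, -1.0]] 0.014037350052026594 [-0.  -0.4 -2.3]
pin [(array([0.533, 0.299, 0.107]), 0.89)]
5799 5787 0.10659670839667773
((537.2968139648438, 298.5032043457031), (57.286808013916016, 14.032562255859375), 1.511184573173523)
in tool [-0.27562807  0.59648473 -5.45687874]
block [(array([0.516, 0.292, 0.053]), 0.7)]
18237 17163 0.055201377368379934
((535.4102172851562, 295.43316650390625), (75.40487670898438, 91.138916015625), 71.00221252441406)
in tool [ 1.66630933 -2.4388199  -5.47045397]
```

It's free: up 9.6 mm with negligible force. Lifting straight out, gently at first.

In the tool's units: -17 mm / 400 = -0.0425, -1.5 mm / 400 = -0.0038.

>>> carry_out(
  moves=[
    {"linear": [0,-0.0025,-0.0075],"turn": 0,"jaw": 0},
    {"linear": [0,-0.0038,-0.015],"turn": 0,"jaw": 0},
    {"linear": [0,-0.0038,-0.0225],"turn": 0,"jaw": 0},
    {"linear": [0,-0.0038,-0.0325],"turn": 0,"jaw": 0},
    {"linear": [0,-0.0038,-0.0425],"turn": 0,"jaw": 0},
  ],
)

```text
clock: 9.65
eef_pos: [0.5359, 0.2952, 0.0967]
tcp_rot: [0.0, -0.009, 1.0, 0.0]
contact_force: [-0.4, 0.2, -2.5]
width: 0.0138
finger_force: 60.8
```

In the tool's units: -115 mm / 400 = -0.2875, -80 mm / 400 = -0.2.

>>> carry_out(
  moves=[
    {"linear": [0,0,-0.025],"turn": 0,"jaw": 0},
    {"linear": [0,0,-0.05],"turn": 0,"jaw": 0},
    {"linear": [0,0,-0.1125],"turn": 0,"jaw": 0},
    {"linear": [0,0,-0.2],"turn": 0,"jaw": 0},
    {"linear": [0,0,-0.2875],"turn": 0,"jaw": 0},
  ],
)

```text
clock: 10.28
eef_pos: [0.5358, 0.295, 0.2129]
tcp_rot: [0.0, -0.009, 1.0, 0.0]
contact_force: [-0.1, 0.5, -1.8]
width: 0.014
finger_force: 60.8
```

>>> carry_out(
  moves=[
    {"linear": [0,0,0],"turn": 0,"jaw": 0},
  ],
)

```text
clock: 10.4
eef_pos: [0.5381, 0.2964, 0.215]
tcp_rot: [0.003, -0.009, 1.0, 0.002]
contact_force: [0.3, 0.2, -2.7]
width: 0.0139
finger_force: 60.9
```

```bash
python3 w.py w6 | head -5; python3 - <<'E'
from h import *
s=arm.sense();Rm=rot(s);p=np.array(s["eef_pos"]);print(s["q"])
im,d=arm.grab_frame("scene");cv2.imwrite("pics/s2.png",im[...,::-1])
t=np.array([.5975,-.316,p[2]]);print("tool delta",Rm.T@(t-p)*1000)
E
```

```text
10.4 [0.53810115 0.29640133 0.21502124] [[-1.0, -0.018, 0.007], [-0.018, 1.0, 0.004], [-0.007, 0.004, -1.0]] 0.013902022419591856 [ 0.3  0.2 -2.7]
pin [(array([0.533, 0.294, 0.243]), 0.93)]
5828 0 0
block [(array([0.532, 0.295, 0.054]), 0.78)]
8633 8038 0.055183170311270686
[-0.54319384  0.47329334 -0.04736983  1.89002343  0.03057617  0.78207568
  0.98189306]
tool delta [ -51.53924766 -611.49298014    0.86549835]
```

View pics/s2.png

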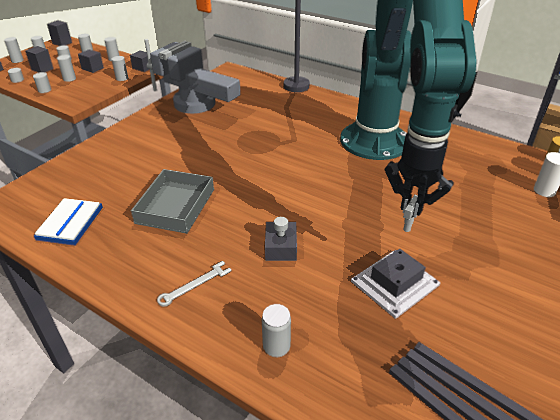

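The scene view shows the pin out at (408,215) and the block seated with its hole bare at (398,268). Carrying it over to the box, which stands at (173,200).

In the tool's units: -250 mm / 400 = -0.625, -200 mm / 400 = -0.5.

>>> carry_out(
  moves=[
    {"linear": [-0.01,-0.125,0],"turn": 0,"jaw": 0},
    {"linear": [-0.02,-0.25,0],"turn": 0,"jaw": 0},
    {"linear": [-0.03,-0.375,0],"turn": 0,"jaw": 0},
    {"linear": [-0.0425,-0.5,0],"turn": 0,"jaw": 0},
    {"linear": [-0.0525,-0.625,0],"turn": 0,"jaw": 0},
  ],
)

```text
clock: 11.32
eef_pos: [0.5611, 0.0439, 0.2104]
tcp_rot: [-0.001, -0.009, 1.0, -0.0]
contact_force: [0.8, 0.2, -2.0]
width: 0.0142
finger_force: 60.9
```

In the tool's units: -250 mm / 400 = -0.625, -200 mm / 400 = -0.5.

>>> carry_out(
  moves=[
    {"linear": [-0.01,-0.125,0],"turn": 0,"jaw": 0},
    {"linear": [-0.02,-0.25,0],"turn": 0,"jaw": 0},
    {"linear": [-0.03,-0.375,0],"turn": 0,"jaw": 0},
    {"linear": [-0.0425,-0.5,0],"turn": 0,"jaw": 0},
    {"linear": [-0.0525,-0.625,0],"turn": 0,"jaw": 0},
  ],
)

```text
clock: 11.95
eef_pos: [0.5866, -0.2054, 0.2102]
tcp_rot: [-0.001, -0.009, 1.0, 0.0]
contact_force: [0.2, -0.1, -1.3]
width: 0.014
finger_force: 60.9
```

In the tool's units: -110 mm / 400 = -0.275, -95 mm / 400 = -0.2375.

>>> carry_out(
  moves=[
    {"linear": [-0.01,-0.125,0],"turn": 0,"jaw": 0},
    {"linear": [-0.02,-0.2375,0],"turn": 0,"jaw": 0},
    {"linear": [-0.0225,-0.275,0],"turn": 0,"jaw": 0},
    {"linear": [-0.0225,-0.275,0],"turn": 0,"jaw": 0},
    {"linear": [-0.0225,-0.275,0],"turn": 0,"jaw": 0},
  ],
)

```text
clock: 12.58
eef_pos: [0.5982, -0.3108, 0.2107]
tcp_rot: [-0.0, -0.011, 1.0, 0.001]
contact_force: [-0.3, 0.3, -1.9]
width: 0.0138
finger_force: 60.9
```

```bash
cat > b.py <<'E'
from h import *
s=arm.sense();Rm=rot(s);p=np.array(s["eef_pos"]);print(s["clock"],p,Rm.round(3).tolist())
for n in ("scene","side","wrist"):
    c=arm.get_calibration(n);im,d=arm.grab_frame(n);W=cloud(n,d,c);cv2.imwrite(f"pics/b_{n}.png",im[...,::-1])
    for t in ("parts_box","pin"):
        o=arm.outline_of(n,t)
        if not o: continue
        P=W[o[0]["mask"]];P=P[~np.isnan(P[:,0])]
        print(n,t,round(o[0]["p"],2),len(P),np.percentile(P,[2,50,98],axis=0).round(3).tolist())
        Q=P[(P[:,2]>.035)&(P[:,2]<.055)]
        if t=="parts_box" and len(Q)>5: print(cv2.minAreaRect(Q[:,:2].astype(np.float32)*1000))
print("to box",Rm.T@(np.array([.5975,-.316,p[2]])-p)*1000)
E
python3 b.py
```

```text
12.575 [ 0.59820941 -0.31083618  0.21066601] [[-1.0, -0.021, -0.001], [-0.021, 1.0, 0.002], [0.001, 0.003, -1.0]]
scene parts_box 0.68 3588 [[0.493, -0.407, -0.001], [0.594, -0.323, 0.01], [0.704, -0.221, 0.045]]
((596.6961059570312, -315.25360107421875), (198.5089874267578, 152.7254638671875), 18.20638084411621)
scene pin 0.52 190 [[0.573, -0.317, 0.166], [0.606, -0.307, 0.206], [0.626, -0.302, 0.237]]
side parts_box 0.84 8913 [[0.497, -0.409, 0.001], [0.598, -0.312, 0.006], [0.699, -0.225, 0.046]]
((597.3280029296875, -315.6070251464844), (191.1580047607422, 151.98916625976562), 18.18056869506836)
side pin 0.81 301 [[0.57, -0.326, 0.002], [0.587, -0.318, 0.223], [0.622, -0.19, 0.239]]
wrist parts_box 0.92 32767 [[0.497, -0.404, 0.003], [0.582, -0.315, 0.005], [0.676, -0.227, 0.046]]
((597.8907470703125, -314.9703674316406), (190.52586364746094, 150.756103515625), 18.117881774902344)
to box [ 0.81801505 -5.1477139  -0.01210966]
```

The pin is over the box centre with its lower end at about 0.166 m. I'll lower it 150 mm, then creep down to touch.

In the tool's units: 152 mm / 400 = 0.38, 130 mm / 400 = 0.325.

>>> carry_out(
  moves=[
    {"linear": [0,-0.0125,0],"turn": 0,"jaw": 0},
    {"linear": [0,-0.0125,0.1125],"turn": 0,"jaw": 0},
    {"linear": [0,-0.0125,0.225],"turn": 0,"jaw": 0},
    {"linear": [0,-0.0125,0.325],"turn": 0,"jaw": 0},
    {"linear": [0,-0.0125,0.38],"turn": 0,"jaw": 0},
  ],
)

```text
clock: 13.65
eef_pos: [0.597, -0.3188, 0.0571]
tcp_rot: [-0.001, -0.009, 1.0, 0.001]
contact_force: [-0.2, 0.5, -1.7]
width: 0.014
finger_force: 60.9
```

>>> carry_out(
  moves=[
    {"linear": [0,0,0.005],"turn": 0,"jaw": 0},
    {"linear": [0,0,0.01],"turn": 0,"jaw": 0},
    {"linear": [0,0,0.015],"turn": 0,"jaw": 0},
    {"linear": [0,0,0.02],"turn": 0,"jaw": 0},
    {"linear": [0,0,0.02],"turn": 0,"jaw": 0},
  ],
)

```text
clock: 14.28
eef_pos: [0.5983, -0.3189, 0.0518]
tcp_rot: [0.0, -0.009, 1.0, -0.0]
contact_force: [0.2, -0.9, -1.7]
width: 0.0142
finger_force: 60.9
```

In the tool's units: 2 mm / 400 = 0.005, 1 mm / 400 = 0.0025.

>>> carry_out(
  moves=[
    {"linear": [0,0,0.0025],"turn": 0,"jaw": 0},
    {"linear": [0,0,0.005],"turn": 0,"jaw": 0},
    {"linear": [0,0,0.005],"turn": 0,"jaw": 0},
  ],
)

```text
clock: 14.65
eef_pos: [0.5981, -0.3188, 0.0493]
tcp_rot: [0.0, -0.009, 1.0, -0.0]
contact_force: [-0.1, -0.1, -3.0]
width: 0.0142
finger_force: 60.9
```

```bash
python3 b.py
```

```text
14.65 [ 0.59813264 -0.31883105  0.04927545] [[-1.0, -0.018, 0.0], [-0.018, 1.0, -0.0], [-0.0, -0.0, -1.0]]
scene parts_box 0.83 2944 [[0.494, -0.397, -0.0], [0.612, -0.31, 0.011], [0.705, -0.22, 0.045]]
((597.60302734375, -314.0498962402344), (196.00286865234375, 152.379638671875), 18.007516860961914)
scene pin 0.64 131 [[0.596, -0.325, 0.006], [0.608, -0.315, 0.056], [0.626, -0.309, 0.077]]
side parts_box 0.97 7318 [[0.496, -0.41, 0.001], [0.583, -0.324, 0.006], [0.699, -0.243, 0.046]]
((597.339111328125, -316.3238220214844), (189.9099884033203, 152.3272705078125), 17.872529983520508)
side pin 0.48 245 [[0.57, -0.334, 0.004], [0.586, -0.325, 0.065], [0.623, -0.311, 0.079]]
wrist parts_box 0.65 92086 [[0.495, -0.407, 0.003], [0.558, -0.318, 0.005], [0.642, -0.234, 0.046]]
((596.0813598632812, -315.45330810546875), (186.66433715820312, 150.78443908691406), 18.043010711669922)
wrist pin 0.92 5870 [[0.57, -0.325, 0.06], [0.591, -0.318, 0.076], [0.624, -0.312, 0.077]]
to box [ 5.80849477e-01  2.84212370e+00 -5.72282144e-05]
```

View pics/b_side.png

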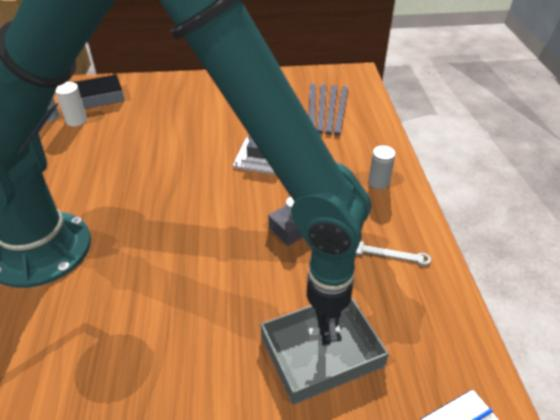

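The pin stands in the middle of the box at about (327,335), its bar top at 0.0765 m, so the lower end is on the floor. Releasing.

In the tool's units: -20 mm / 400 = -0.05.

>>> carry_out(
  moves=[
    {"linear": [0,0,0],"turn": 0,"jaw": 20},
    {"linear": [0,0,0],"turn": 0,"jaw": 40},
    {"linear": [0,0,0],"turn": 0,"jaw": 50},
    {"linear": [0,0,0],"turn": 0,"jaw": 50},
    {"linear": [0,0,-0.05],"turn": 0,"jaw": 50},
  ],
)

```text
clock: 15.72
eef_pos: [0.5968, -0.3181, 0.0685]
tcp_rot: [-0.002, -0.009, 1.0, 0.001]
contact_force: [0.8, -0.6, 0.8]
width: 0.0501
finger_force: 0.0
```

>>> carry_out(
  moves=[
    {"linear": [0,0,-0.1],"turn": 0,"jaw": 50},
    {"linear": [0,0,-0.2],"turn": 0,"jaw": 50},
    {"linear": [0,0,-0.325],"turn": 0,"jaw": 50},
    {"linear": [0,0,-0.375],"turn": 0,"jaw": 50},
    {"linear": [0,0,-0.375],"turn": 0,"jaw": 50},
  ],
)

```text
clock: 16.35
eef_pos: [0.599, -0.3193, 0.2216]
tcp_rot: [0.002, -0.009, 1.0, -0.001]
contact_force: [0.6, 0.1, -0.1]
width: 0.0502
finger_force: 0.0
```

```bash
python3 b.py
```

```text
16.35 [ 0.599005   -0.31934543  0.22164859] [[-1.0, -0.018, 0.004], [-0.018, 1.0, -0.002], [-0.004, -0.002, -1.0]]
scene parts_box 0.57 3469 [[0.492, -0.411, -0.001], [0.604, -0.317, 0.012], [0.705, -0.22, 0.045]]
((595.3841552734375, -315.87164306640625), (199.6490020751953, 153.47152709960938), 18.423215866088867)
scene pin 0.69 263 [[0.572, -0.326, 0.005], [0.602, -0.314, 0.063], [0.626, -0.31, 0.077]]
side parts_box 0.81 8162 [[0.498, -0.409, 0.001], [0.596, -0.316, 0.006], [0.699, -0.226, 0.046]]
((597.1055908203125, -315.9378967285156), (190.3207244873047, 151.7084197998047), 18.03838348388672)
side pin 0.62 518 [[0.57, -0.329, 0.007], [0.596, -0.325, 0.069], [0.623, -0.313, 0.079]]
wrist parts_box 0.78 34487 [[0.498, -0.403, 0.003], [0.592, -0.314, 0.005], [0.699, -0.228, 0.046]]
((597.8551635742188, -314.70477294921875), (190.7731170654297, 150.41200256347656), 18.162609100341797)
wrist pin 0.64 1281 [[0.57, -0.326, 0.056], [0.595, -0.319, 0.076], [0.624, -0.312, 0.078]]
to box [ 1.44414064  3.37212886 -0.01180209]
```

View pics/b_scene.png

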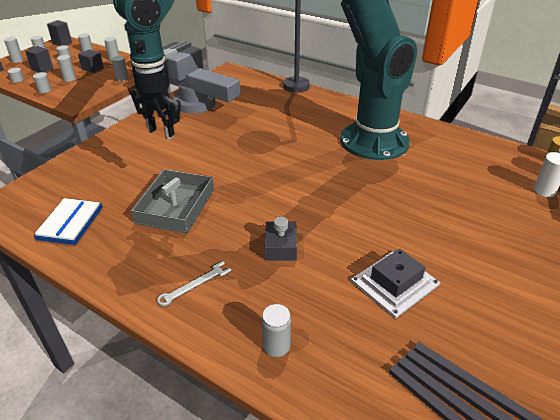

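The pin stands in the box at (172,190), the block is seated at (398,270), the spare is untouched at (281,240), and the gripper is clear.

```bash
python3 -c "
from bench import arm
print(arm.close_job())"
```

```text
the job is handed in; nothing more can be done
None
```

The pin was twisted loose, lifted out with the block still seated, and set standing in the parts box; the spare block was left alone and the job is handed in, though no verdict came back.

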